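# Stand the long tin heavy end down

### The arm

A 6-joint arm with a two-finger parallel gripper is mounted at the origin on a cart in front of the work surface, level with it; the furniture and walls round the work are solid. World frame = base frame: x ahead of the robot, y to its left, z up, the work surface at z = 0. Lengths are in m, angles in rad, forces in N, time in s.
With the tool pointing down it reaches from about 0.3 to 0.875 m from the base axis. Payload 6.4 kg.
Tool frame: the origin (TCP) lies between the finger pads; the fingertips stand 25 mm ahead of it and the grasp point (between the pads) lies 6 mm ahead of it; y points along the fingers, x is the direction in which the jaws open and shut, and the axes are right-handed (so a half turn about y gives the same grasp; the last joint's range is limited). The gripper opens to 85 mm and grips with 20 to 120 N. Pads are 22 mm wide; open, the fingers measure 114 mm over their backs; the gripper's body (76 mm by 85 mm) begins 54 mm behind the grasp point. The pads swing forward as they close: fully open they stand 13 mm farther back than shut.
Start: joints at [0.905, 0.181, 1.607, -0, 1.354, -0.206], TCP at [0.255, 0.515, 0.256] pointing down, gripper open.
Joint ranges: [-2.99, 2.99], [-0.89, 2.07], [0.3, 2.58], [-1.14, 4.28], [0, 2.63], [-3.12, 3.12]. Speed limits (rad/s): [2.57, 2.57, 3.01, 3.14, 3.14, 3.14].

### API

Orientations are given as a unit quaternion [w, x, y, z].
In Python, from bench import ctrl, vision, ticket, find_in, regions_of, pinpoint gives the robot as it stands.
- The arm moves only by the tool apply_moves, never from a script. Its argument "increments" is a list of rows, each an object of numbers: "x", "y", "z": the shift along the tool's x, y, z in cm; "ax", "ay", "az": the turn, a rotation vector about the tool's x, y, z in rad; "grip": the closure, from 0 (fully open) to 1 (shut). A call has 1 to 12 rows; each row is the pose to reach, as a shift and turn from the pose measured when the call began, along the tool's axes at that moment; what a row does not reach only later rows make up. A row lasts 1/8 s, in which the tool goes at most 62.5 mm and 10.7 degrees, less where a joint would pass 70% of its speed; a pose out of reach is approached as far as the arm can. A call with a gripper value outside its range is refused whole. The fingers move at their own pace and stop on an object; the grip force is fixed at half the most. Time passes only in rows, so rows that repeat a pose let the fingers close. It gives the time, the measured TCP pose, the force and the opening at its end, in the units of the state.
- ctrl.get_obs(): the state, without advancing time (a new reading comes with each control period).
- vision.camera(name): name is "scene" or "top" or "wrist"; returns the picture (480x640x3 uint8, red, green, blue); there is no depth.
- vision.camera_params(name): a dict with "intrinsics" (3x3 intrinsics, pixels), "k1" (the pictures are not rectified: a ray, as slopes to the right and down, at radius r is drawn at 1 + k1 r^2 times it, then the intrinsics apply), "R" (3x3) and "t" (3): a world point X has camera coordinates R X + t. Camera axes: x right, y down, z forward; pixel columns grow to the right and rows downward; lengths in m; the calibration is good to about 2 mm. A picture is of the moment at which its call begins: read the wrist's pose just before it. camera_params takes no time and is no camera call; for the wrist camera it gives the pose at the moment of the call.
- ticket.hand_in(): hands the job in, once; it reports no verdict.
Trained networks look in the newest picture that a camera, given by its name, has taken for a name from the list of things; names that differ only in an ending like _2 or _b are one class to them, and where a whole thing is asked for, a point or a joint stands for the part that bears it (a point fixed in the world has none). Each returns a list of dicts, best first, with "p" (0 to 1); they miss things now and then, are a little off and sometimes report something else, mostly with a low value. They report only what shows in the picture. A call takes as long as a camera call.
- find_in(camera, query): "rect" ([centre column, centre row, width, height] in pixels, round what is visible of it).
- regions_of(camera, query): "mask" (480x640 bool, what is visible of it) and "rect" ([centre column, centre row, width, height] in pixels, round what is visible of it).
- pinpoint(camera, query): "xy" ([column, row] in pixels: a listed point, or the origin of a listed thing).
The state is a dict: "time_s": time; "q": joint angles; "dq": joint speeds; "joint_efforts": joint torques, N m; "eef_pos": TCP position; "eef_rot": TCP orientation; "wrist_force": force on the tool from outside, world axes, zero at the start; "torque": the same for the moment, N m; "opening": opening from 0.0 (shut) to 1.0 (fully open).
Only numpy, scipy, OpenCV 4.12 (cv2) and the standard library are available. Lean on these libraries where they do the work, as an engineer would, in place of code of your own. Each camera call takes 0.05 s, during which the arm holds its last target.

### The job

The plain oblong steel tin lying on the worktop has something heavy packed in one end, and nothing on the outside shows which. Lift the tin clear of the worktop to find out which end is heavy, lay it down flat again and let go; then take hold of it afresh and stand it upright, heavy end down, wholly on the round cork mat. Set it down without letting it drop, and leave the other things where they are.

Things in the scene. Friction and masses are not known exactly. Their poses are not given: they have to be found in the camera images.
- tin: plain closed oblong steel tin, 160 x 50 x 50 mm, both ends alike, lying on the worktop roughly across the robot's view. Origin at its centre, 25 mm above the worktop; x runs along its length. About 0.4 kg: a 0.2-0.3 kg block is packed in the +x or the -x end, so its balance point is about 30 mm off the middle towards the heavy end, and lifted by the middle it pulls down there (about 0.1 N m).
- tin_end_a (a point): centre of the tin's +x end face, 80 mm from the tin's centre
- tin_end_b (a point): centre of the tin's -x end face, 80 mm from the tin's centre
- mat: round cork mat, 120 mm across, 8 mm thick, fixed to the worktop to the right of the tin; origin at the centre of its underside, z up
- teaspoon: small steel teaspoon, 132 x 26 x 9 mm, lying between the tin and the mat; origin under its centre
- fork: steel table fork, 193 x 26 x 15 mm, lying behind the tin; origin under its centre
- honey_jar: glass jar with a red lid, 58 x 62 x 86 mm, behind the mat; origin under its centre
- mustard_jar: wider glass jar with a red lid, 66 mm across, 100 mm tall; origin under its centre
- pepper: small glass pot with a green cap, 46 mm across, 106 mm tall; origin under its centre
- spice: small glass jar with a black cap, 44 mm across, 103 mm tall; origin under its centre
- blue_mug: blue and white mug, 108 x 79 x 80 mm; origin under its centre

How it is judged:
On the way, in this order (a step that is already met when the one before it is completed fails the run):
1. the tin is lifted: both ends at least 25 mm clear of where they lay (height (world z) of each of tin_end_a, tin_end_b above 0.05 m), for 0.2 s.
2. the tin lies flat on the worktop again and is let go (height (world z) of each of tin_end_a, tin_end_b below 0.03 m and contact force between the fingers and tin below 0.1 N and linear speed of tin below 0.02 m/s), for 0.2 s.
At the end, for the whole second after the job is handed in: The tin stands upright (within 0.06 rad) on the cork mat, the end with the heavy block down, its axis within 25 mm of the mat's centre so that its foot is wholly on the mat, let go and at rest (angle between the x axis of tin and the z axis of mat, either way round below 0.06 rad and horizontal distance between tin and mat below 0.025 m and height (world z) of tin between 0.084 and 0.092 m and height (world z) of block_c0 below 0.05 m and contact force between the fingers and tin below 0.1 N and linear speed of tin below 0.02 m/s); the robot touches nothing.
It fails at once if the tin falls freely (moves faster than 0.6 m/s out of the fingers) (contact force between the fingers and tin below 0.1 N and linear speed of tin above 0.6 m/s).
It fails at once if a bystander (spoon, fork, jar, pot or mug) is pushed more than 30 mm away (distance of any of teaspoon, fork, honey_jar, mustard_jar, pepper, spice, blue_mug from where it was at the start of the episode above 0.03 m).
It also fails if it takes over 61 s, if anything falls off the work surface, if the arm or the gripper's body presses on something with over 40 N, if the wrist force passes 120 N, or if a joint passes its speed limit or range.

## Working session

There is one attempt and no reset: what is moved stays moved. The work goes in short steps, Python scripts to look and compute and a tool call to move; the robot and the scene stay as the last step left them, time stands still between calls to the robot, and variables do not carry over. Pictures are saved under pics/ and viewed, and the job is handed in when it is done.

Besides the shell and the picture viewer there is one more tool, called after "Request:" as name(argument=value, ...) on one line, values as JSON. apply_moves: Moves the arm, as the interface text tells. Its arguments: {"type":"object","properties":{"increments":{"type":"array","items":{"type":"object","properties":{"x":{"type":"number"},"y":{"type":"number"},"z":{"type":"number"},"ax":{"type":"number"},"ay":{"type":"number"},"az":{"type":"number"},"grip":{"type":"number"}}}}},"required":["increments"]}

```bash
ls; mkdir -p pics
python3 - <<'E'
from bench import ctrl, vision
import cv2
o=ctrl.get_obs(); print(o)
for c in ["scene","top"]:
    im=vision.camera(c); cv2.imwrite(f"pics/{c}0.png",im[:,:,::-1])
    p=vision.camera_params(c); print(c,p)
E
```

```text
pics
{'time_s': 0.0, 'q': array([ 9.04685581e-01,  1.81556511e-01,  1.60801186e+00, -4.51165019e-06,
        1.35378433e+00, -2.06309186e-01]), 'dq': array([-0.00022509, -0.00219665,  0.00066045, -0.00045422,  0.00043864,
        0.00058253]), 'joint_efforts': array([-1.11181831e-03, -4.44893575e+01, -3.51319706e+01, -5.96244063e-04,
        9.44548199e-03,  1.40983664e-05]), 'eef_pos': array([0.25483737, 0.51487753, 0.25537355]), 'eef_rot': array([-0.60057018,  0.60099891,  0.37232001, -0.37348838]), 'wrist_force': array([ 0.04694115, -0.44561169, -0.07486475]), 'torque': array([ 0.01795758,  0.05483701, -0.03264802]), 'opening': 1.0053351622730025}
scene {'intrinsics': array([[577.41989607,   0.        , 313.49144459],
       [  0.        , 577.41989607, 229.32645173],
       [  0.        ,   0.        ,   1.        ]]), 'k1': -0.11011369920699769, 'R': array([[ 0.89308701, -0.44982002, -0.00758541],
       [-0.31575147, -0.61471447, -0.72279121],
       [ 0.3204631 ,  0.64791054, -0.69102484]]), 't': array([-0.49651569,  0.27931677,  0.72993369])}
top {'intrinsics': array([[615.20988429,   0.        , 314.18425635],
       [  0.        , 615.20988429, 237.34959282],
       [  0.        ,   0.        ,   1.        ]]), 'k1': -0.05570101106941926, 'R': array([[ 0.00794706, -0.99994637, -0.00664021],
       [-0.99618688, -0.00733987, -0.0869358 ],
       [ 0.0868824 ,  0.00730577, -0.99619179]]), 't': array([0.06875082, 0.60540853, 1.05506014])}
```

View pics/scene0.png

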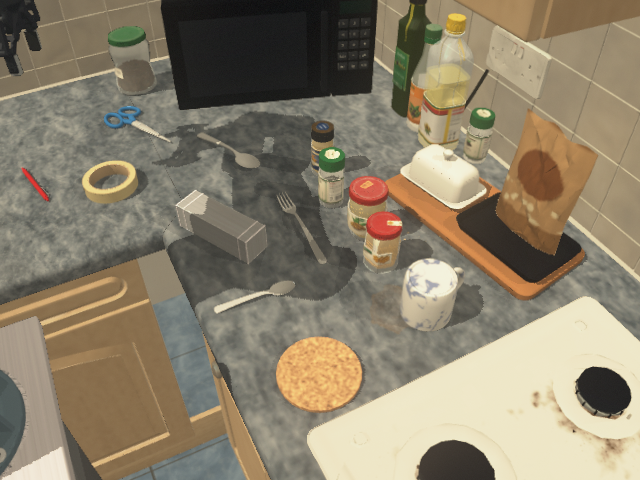

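View pics/top0.png

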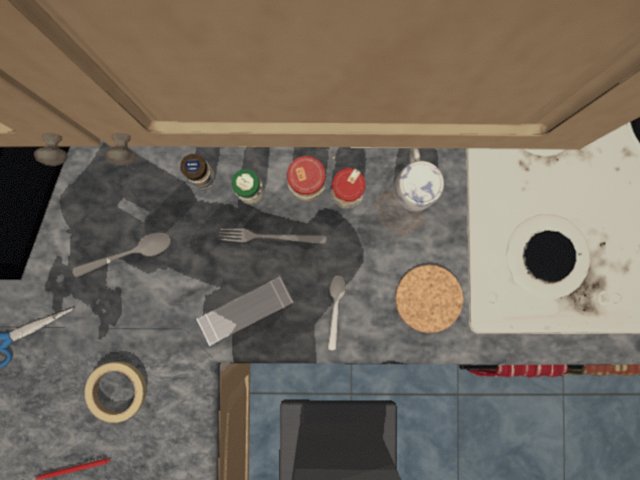

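```bash
cat > h.py <<'E'
import numpy as np, cv2
from scipy.spatial.transform import Rotation as Ro
from bench import ctrl, vision, ticket, find_in, regions_of, pinpoint
def ray(P,uv):
    K=np.array(P['intrinsics']);k1=P['k1']
    d=np.array([[[float(uv[0]),float(uv[1])]]])
    xy=cv2.undistortPoints(d,K,np.array([k1,0,0,0,0.]))[0,0]
    R=np.array(P['R']);t=np.array(P['t'])
    return -R.T@t, R.T@np.array([xy[0],xy[1],1.])
def toz(P,uv,z):
    c,d=ray(P,uv); return c+d*(z-c[2])/d[2]
def proj(P,X):
    K=np.array(P['intrinsics']);R=np.array(P['R']);t=np.array(P['t'])
    return cv2.projectPoints(np.array(X,float).reshape(-1,1,3),cv2.Rodrigues(R)[0],t,K,np.array([P['k1'],0,0,0,0.]))[0][:,0]
def tool():
    o=ctrl.get_obs();w,x,y,z=o['eef_rot'];return o['eef_pos'],Ro.from_quat([x,y,z,w]),o
E
python3 - <<'E'
from h import *
P=vision.camera_params("top")
p,R,o=tool(); print(R.as_matrix().round(3))
for n,z in [("tin",.05),("mat",.008),("tin_end_a",.025)]:
    r=regions_of("top",n)
    for a in r[:2]:
        m=a['mask'].astype(np.uint8); c=cv2.findContours(m,0,2)[0]; c=max(c,key=cv2.contourArea)
        mr=cv2.minAreaRect(c); b=cv2.boxPoints(mr)
        print(n,a['p'],a['rect'],mr,toz(P,mr[0],z)); print([toz(P,q,z).round(3) for q in b])
print([ (a['p'],toz(P,a['xy'],.025)) for a in pinpoint("top","tin_end_a")])
print([ (a['p'],toz(P,a['xy'],.0)) for a in pinpoint("top","mat")])
for n in "teaspoon fork honey_jar mustard_jar pepper spice blue_mug".split():
    print(n,[(round(a['p'],2),np.round(toz(P,a['xy'],0),3)) for a in pinpoint("top",n)[:2]])
E
```

```text
[[ 0.444 -0.001 -0.896]
 [ 0.896 -0.001  0.444]
 [-0.002 -1.     0.   ]]
tin 0.69 [245.2, 311.1, 95.6, 71.1] ((244.8740234375, 311.095703125), (31.04958724975586, 96.12068939208984), 63.07232666015625) [0.47566581 0.19045329 0.05      ]
[array([0.461, 0.276, 0.05 ]), array([0.537, 0.13 , 0.05 ]), array([0.49 , 0.105, 0.05 ]), array([0.415, 0.251, 0.05 ])]
mat 0.67 [431.1, 299.9, 67.0, 70.6] ((429.00006103515625, 299.00006103515625), (65.05381774902344, 65.05382537841797), 45.0) [ 0.49812999 -0.13117802  0.008     ]
[array([ 0.498, -0.049,  0.008]), array([ 0.58 , -0.132,  0.008]), array([ 0.499, -0.213,  0.008]), array([ 0.417, -0.131,  0.008])]
tin_end_a 0.56 [248.0, 311.4, 93.4, 62.9] ((245.25697326660156, 310.6036376953125), (30.540403366088867, 94.91158294677734), 62.969139099121094) [0.47569199 0.19276075 0.025     ]
[array([0.461, 0.279, 0.025]), array([0.538, 0.132, 0.025]), array([0.49 , 0.107, 0.025]), array([0.414, 0.253, 0.025])]
[(0.92, array([0.51361242, 0.11970191, 0.025     ])), (0.91, array([0.43770378, 0.2583756 , 0.025     ]))]
[(0.64, array([ 0.50693032, -0.12943999,  0.        ]))]
teaspoon [(0.6, array([0.44, 0.26, 0.  ])), (0.55, array([0.473, 0.036, 0.   ]))]
fork [(0.84, array([0.613, 0.143, 0.   ]))]
honey_jar [(0.74, array([0.694, 0.006, 0.   ])), (0.34, array([0.69 , 0.185, 0.   ]))]
mustard_jar [(0.96, array([0.705, 0.09 , 0.   ]))]
pepper [(0.68, array([0.687, 0.189, 0.   ])), (0.34, array([0.52 , 0.123, 0.   ]))]
spice [(0.9, array([0.72 , 0.275, 0.   ]))]
blue_mug [(0.63, array([ 0.71 , -0.113,  0.   ])), (0.57, array([0.709, 0.088, 0.   ]))]
```

The tin lies at about (0.476, 0.190) with its axis along (0.47, -0.88). The mat is near (0.50, -0.13). I'll move above the tin now.

Request:
apply_moves(increments=[{"x":-4.8,"y":2.5,"z":-8.5,"ay":0.16},{"x":-9.6,"y":5,"z":-17,"ay":0.32},{"x":-14.5,"y":8,"z":-25,"ay":0.48},{"x":-19.3,"y":10.6,"z":-34.2,"ay":0.63},{"x":-19.3,"y":10.6,"z":-34.2,"ay":0.63},{"x":-19.3,"y":10.6,"z":-34.2,"ay":0.63},{"x":-19.3,"y":10.6,"z":-34.2,"ay":0.63},{"x":-19.3,"y":10.6,"z":-34.2,"ay":0.63},{"x":-19.3,"y":10.6,"z":-34.2,"ay":0.63}])

```text
invalid input
```

```bash
cat >> h.py <<'E'
import json
def log():
    p,R,o=tool()
    open('fk.jsonl','a').write(json.dumps([list(map(float,o['q'])),list(map(float,p)),R.as_quat().tolist()])+"\n")
    print('t',o['time_s'],'q',o['q'].round(3),'p',p.round(4),'F',o['wrist_force'].round(2),'T',o['torque'].round(3),'op',round(o['opening'],3));print(R.as_matrix().round(3))
def move_to(p1,R1):
    p,R,o=tool()
    d=R.inv().apply(np.array(p1)-p)*100; r=(R.inv()*R1).as_rotvec()
    print('shift cm',d.round(2),'turn',r.round(3))
E
python3 - <<'E'
from h import *
log()
im=vision.camera("wrist"); cv2.imwrite("pics/w1.png",im[:,:,::-1])
P=vision.camera_params("wrist")
r=pinpoint("wrist","tin_end_a"); print([(a['p'],toz(P,a['xy'],.025).round(4)) for a in r])
for n,z in [("tin",.05)]:
    for a in regions_of("wrist",n)[:1]:
        c=max(cv2.findContours(a['mask'].astype(np.uint8),0,2)[0],key=cv2.contourArea)
        mr=cv2.minAreaRect(c); print(a['p'],toz(P,mr[0],.05),[toz(P,q,z).round(3) for q in cv2.boxPoints(mr)])
R1=Ro.from_matrix(np.array([[.885,0,-.466],[.466,0,.885],[0,-1,0]]))
move_to([.476,.190,.032],R1)
E
```

```text
t 0.7 q [ 0.905  0.181  1.607  0.     1.354 -0.206] p [0.2551 0.5153 0.2563] F [-0.71 -0.15  0.77] T [ 0.024 -0.056  0.003] op 1.001
[[ 0.444  0.    -0.896]
 [ 0.896  0.     0.444]
 [ 0.    -1.    -0.   ]]
[]
shift cm [-19.35  22.43 -34.23] turn [0.    0.626 0.   ]
```

View pics/w1.png

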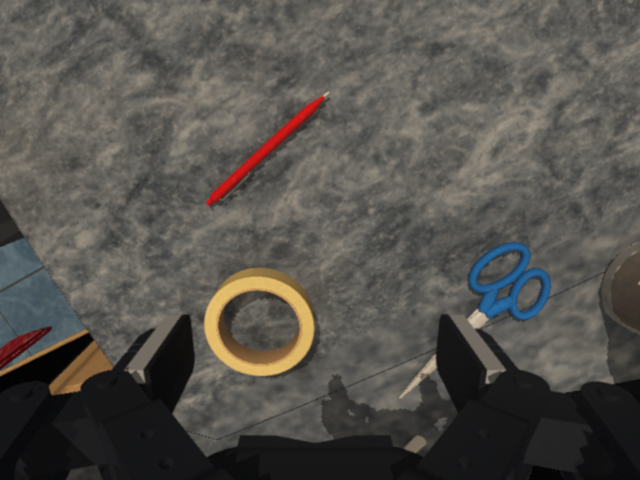

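The move was refused, so nothing moved: the picture still shows the start area with the tape, pen and scissors. I'll resend it with every field filled in.

Request:
apply_moves(increments=[{"x":-4.8,"y":2.5,"z":-8.5,"ax":0,"ay":0.16,"az":0,"grip":0},{"x":-9.6,"y":5,"z":-17,"ax":0,"ay":0.32,"az":0,"grip":0},{"x":-14.5,"y":8,"z":-25,"ax":0,"ay":0.48,"az":0,"grip":0},{"x":-19.3,"y":10.6,"z":-34.2,"ax":0,"ay":0.63,"az":0,"grip":0},{"x":-19.3,"y":10.6,"z":-34.2,"ax":0,"ay":0.63,"az":0,"grip":0},{"x":-19.3,"y":10.6,"z":-34.2,"ax":0,"ay":0.63,"az":0,"grip":0},{"x":-19.3,"y":10.6,"z":-34.2,"ax":0,"ay":0.63,"az":0,"grip":0},{"x":-19.3,"y":10.6,"z":-34.2,"ax":0,"ay":0.63,"az":0,"grip":0},{"x":-19.3,"y":10.6,"z":-34.2,"ax":0,"ay":0.63,"az":0,"grip":0}])

```text
time_s: 1.98
eef_pos: [0.4757, 0.191, 0.1504]
eef_rot: [0.687, -0.687, -0.168, 0.168]
wrist_force: [-0.2, -0.2, 0.2]
opening: 0.996
```

Run:
```python
from h import *
log()
im=vision.camera("wrist"); cv2.imwrite("pics/w2.png",im[:,:,::-1])
P=vision.camera_params("wrist")
r=pinpoint("wrist","tin_end_a"); print([(a['p'],toz(P,a['xy'],.025).round(4)) for a in r])
for n,z in [("tin",.05)]:
    for a in regions_of("wrist",n)[:1]:
        c=max(cv2.findContours(a['mask'].astype(np.uint8),0,2)[0],key=cv2.contourArea)
        mr=cv2.minAreaRect(c); print(a['p'],toz(P,mr[0],.05),[toz(P,q,z).round(3) for q in cv2.boxPoints(mr)])
R1=Ro.from_matrix(np.array([[.885,0,-.466],[.466,0,.885],[0,-1,0]]))
move_to([.476,.190,.032],R1)
```

```text
t 1.975 q [ 0.15   0.168  1.854  0.     1.12  -0.331] p [0.4757 0.191  0.1504] F [-0.17 -0.2   0.24] T [0.033 0.025 0.022] op 0.996
[[ 0.887 -0.    -0.462]
 [ 0.462  0.     0.887]
 [-0.    -1.     0.   ]]
[(0.82, array([0.5126, 0.1167, 0.025 ])), (0.56, array([0.4372, 0.2599, 0.025 ]))]
0.75 [0.47187776 0.19652411 0.05      ] [array([0.416, 0.249, 0.05 ]), array([0.461, 0.273, 0.05 ]), array([0.54 , 0.133, 0.05 ]), array([0.485, 0.104, 0.05 ])]
shift cm [-0.05 11.87 -0.17] turn [ 0.    -0.002  0.001]
```

View pics/w2.png

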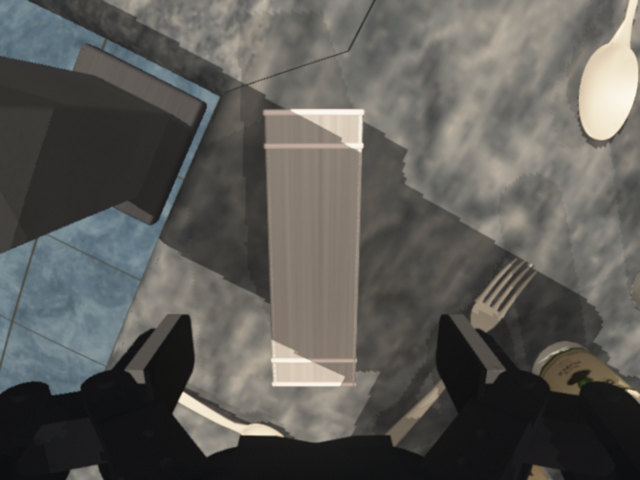

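The wrist picture shows the tin centred between the fingers (columns 264-363 at row 110, 272-358 at row 385) and aligned with them. Next I descend and close.

Request:
apply_moves(increments=[{"x":0,"y":5,"z":-0.2,"ax":0,"ay":0,"az":0,"grip":0},{"x":0,"y":9,"z":-0.2,"ax":0,"ay":0,"az":0,"grip":0},{"x":0,"y":11,"z":-0.2,"ax":0,"ay":0,"az":0,"grip":0},{"x":0,"y":11.8,"z":-0.2,"ax":0,"ay":0,"az":0,"grip":0},{"x":0,"y":11.8,"z":-0.2,"ax":0,"ay":0,"az":0,"grip":0.3},{"x":0,"y":11.8,"z":-0.2,"ax":0,"ay":0,"az":0,"grip":0.7},{"x":0,"y":11.8,"z":-0.2,"ax":0,"ay":0,"az":0,"grip":1},{"x":0,"y":11.8,"z":-0.2,"ax":0,"ay":0,"az":0,"grip":1},{"x":0,"y":11.8,"z":-0.2,"ax":0,"ay":0,"az":0,"grip":1},{"x":0,"y":11.8,"z":-0.2,"ax":0,"ay":0,"az":0,"grip":1}])

```text
time_s: 3.38
eef_pos: [0.4776, 0.1903, 0.034]
eef_rot: [0.687, -0.687, -0.17, 0.168]
wrist_force: [-1.6, 0.1, 6.6]
opening: 0.579
```

```bash
python3 -c "
from h import *
log()"
```

```text
t 3.375 q [ 1.480e-01  3.690e-01  1.894e+00  1.000e-03  8.760e-01 -3.360e-01] p [0.4776 0.1903 0.034 ] F [-1.58  0.12  6.58] T [0.093 0.368 0.064] op 0.579
[[ 0.886  0.003 -0.464]
 [ 0.464  0.001  0.886]
 [ 0.003 -1.    -0.001]]
```

Request:
apply_moves(increments=[{"x":0,"y":-1,"z":0,"ax":0,"ay":0,"az":0,"grip":1},{"x":0,"y":-2.5,"z":0,"ax":0,"ay":0,"az":0,"grip":1},{"x":0,"y":-4,"z":0,"ax":0,"ay":0,"az":0,"grip":1},{"x":0,"y":-6,"z":0,"ax":0,"ay":0,"az":0,"grip":1},{"x":0,"y":-7,"z":0,"ax":0,"ay":0,"az":0,"grip":1},{"x":0,"y":-7,"z":0,"ax":0,"ay":0,"az":0,"grip":1},{"x":0,"y":-7,"z":0,"ax":0,"ay":0,"az":0,"grip":1},{"x":0,"y":-7,"z":0,"ax":0,"ay":0,"az":0,"grip":1}])

```text
time_s: 4.38
eef_pos: [0.4768, 0.1901, 0.1032]
eef_rot: [0.687, -0.686, -0.17, 0.169]
wrist_force: [0.3, -0.6, -4.2]
opening: 0.58
```

Run:
```python
from h import *
log()
for c in ["wrist","scene"]:
    im=vision.camera(c); cv2.imwrite(f"pics/{c}3.png",im[:,:,::-1])
for i in range(4):
    vision.camera("top"); p,R,o=tool(); print(o['torque'].round(3), R.inv().apply(o['torque']).round(3),o['wrist_force'].round(2))
```

```text
t 4.375 q [ 1.480e-01  2.420e-01  1.878e+00  1.000e-03  1.020e+00 -3.360e-01] p [0.4768 0.1901 0.1032] F [ 0.26 -0.63 -4.24] T [0.153 0.055 0.013] op 0.58
[[ 0.886  0.001 -0.464]
 [ 0.464  0.001  0.886]
 [ 0.001 -1.     0.   ]]
[ 0.081  0.089 -0.009] [0.113 0.009 0.041] [ 0.61  0.1  -3.51]
[ 0.096  0.014 -0.012] [ 0.092  0.012 -0.032] [ 0.15  0.08 -3.68]
[ 0.103  0.045 -0.037] [ 0.113  0.037 -0.008] [-0.12  1.04 -4.06]
[ 0.104  0.041 -0.015] [ 0.111  0.015 -0.012] [-0.5  -0.47 -3.71]
```

View pics/scene3.png

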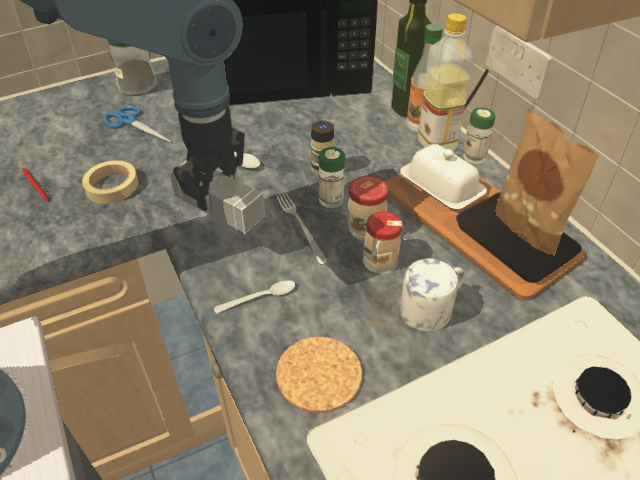

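View pics/wrist3.png

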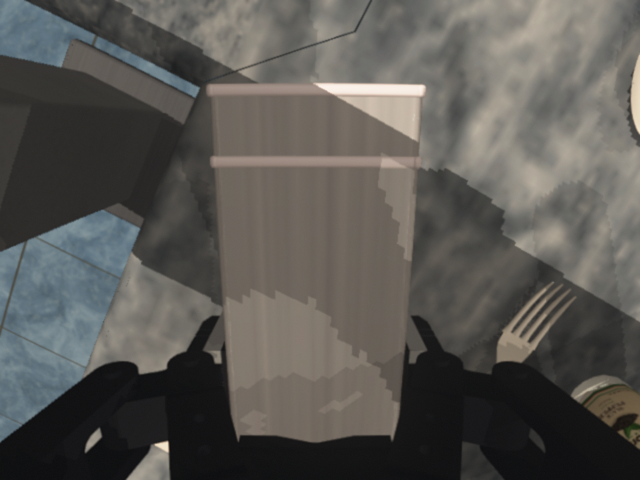

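The moment about tool x is about +0.11 N m with a load of about 3.8 N. That puts the heavy end on the tool -z side, which is the far-right end near (0.513, 0.117). I'll cross-check this against the tilt seen in the wrist picture.

Run:
```python
from h import *
p,R,o=tool(); P=vision.camera_params("wrist")
Rm=R.as_matrix(); xt,yt,zt=Rm.T
for off in [0]:
  for th in np.radians([-6,-3,-1,0,1,3,6]):
    # th>0: +z end down
    c=p+yt*.008
    a=np.cos(th)*zt+np.sin(th)*np.array([0,0,-1.]); n=np.cross(a,xt); n*=np.sign(n[2])
    pts=[c+a*.08+n*.025+s*xt*.025 for s in(-1,1)]+[c-a*.08+n*.025+s*xt*.025 for s in(-1,1)]
    print(np.degrees(th).round(),proj(P,pts).round(0).tolist())
for c in ["scene","top"]:
    vision.camera(c); P=vision.camera_params(c)
    a=regions_of(c,"mat")[0]; ys,xs=np.nonzero(a['mask'])
    cc=max(cv2.findContours(a['mask'].astype(np.uint8),0,1)[0],key=cv2.contourArea)[:,0]
    X=np.array([toz(P,q,.008)[:2] for q in cc]); (cx,cy),r=cv2.minEnclosingCircle(X.astype(np.float32))
    e=cv2.fitEllipse((X*1000).astype(np.float32)); print(c,cx,cy,r,e)
```

```text
-6.0 [[199.0, 95.0], [433.0, 95.0], [249.0, 555.0], [382.0, 555.0]]
-3.0 [[203.0, 89.0], [428.0, 89.0], [247.0, 564.0], [384.0, 564.0]]
-1.0 [[206.0, 85.0], [425.0, 85.0], [246.0, 570.0], [385.0, 570.0]]
0.0 [[207.0, 84.0], [424.0, 84.0], [245.0, 573.0], [386.0, 573.0]]
1.0 [[209.0, 82.0], [423.0, 82.0], [244.0, 576.0], [386.0, 576.0]]
3.0 [[211.0, 80.0], [420.0, 80.0], [243.0, 581.0], [388.0, 581.0]]
6.0 [[215.0, 78.0], [416.0, 78.0], [241.0, 590.0], [390.0, 590.0]]
scene 0.4964403212070465 -0.13369393348693848 0.06193641200661659 ((496.70648193359375, -133.92724609375), (118.81407928466797, 121.74476623535156), 162.3831329345703)
top 0.4985746443271637 -0.13074089586734772 0.06127471476793289 ((498.80517578125, -131.44662475585938), (118.2520523071289, 119.00232696533203), 49.57874298095703)
```

Measured tilt is about 0 (no slip), so the moment reading decides it. The mat centre is about (0.4975, -0.1325), and the two cameras agree to 3 mm. Now I lay the tin down and release it.

Request:
apply_moves(increments=[{"x":0,"y":2,"z":0,"ax":0,"ay":0,"az":0,"grip":1},{"x":0,"y":4,"z":0,"ax":0,"ay":0,"az":0,"grip":1},{"x":0,"y":5.5,"z":0,"ax":0,"ay":0,"az":0,"grip":1},{"x":0,"y":6.3,"z":0,"ax":0,"ay":0,"az":0,"grip":1},{"x":0,"y":6.7,"z":0,"ax":0,"ay":0,"az":0,"grip":1},{"x":0,"y":6.9,"z":0,"ax":0,"ay":0,"az":0,"grip":1},{"x":0,"y":6.9,"z":0,"ax":0,"ay":0,"az":0,"grip":1}])

```text
time_s: 5.75
eef_pos: [0.4779, 0.1903, 0.0353]
eef_rot: [0.687, -0.687, -0.17, 0.168]
wrist_force: [1.0, -0.1, -4.3]
opening: 0.579
```

```bash
python3 -c "
from h import *
log()"
```

```text
t 5.75 q [ 1.480e-01  3.670e-01  1.894e+00  1.000e-03  8.780e-01 -3.360e-01] p [0.4779 0.1903 0.0353] F [ 0.97 -0.11 -4.33] T [ 0.035  0.074 -0.057] op 0.579
[[ 0.886  0.003 -0.464]
 [ 0.464  0.001  0.886]
 [ 0.003 -1.    -0.001]]
```

Request:
apply_moves(increments=[{"x":0,"y":0.15,"z":0,"ax":0,"ay":0,"az":0,"grip":1},{"x":0,"y":0.25,"z":0,"ax":0,"ay":0,"az":0,"grip":1},{"x":0,"y":0.25,"z":0,"ax":0,"ay":0,"az":0,"grip":1},{"x":0,"y":0.2,"z":0,"ax":0,"ay":0,"az":0,"grip":0.3},{"x":0,"y":0.2,"z":0,"ax":0,"ay":0,"az":0,"grip":0},{"x":0,"y":0.2,"z":0,"ax":0,"ay":0,"az":0,"grip":0},{"x":0,"y":0.2,"z":0,"ax":0,"ay":0,"az":0,"grip":0},{"x":0,"y":0.2,"z":0,"ax":0,"ay":0,"az":0,"grip":0},{"x":0,"y":0.2,"z":0,"ax":0,"ay":0,"az":0,"grip":0},{"x":0,"y":0.2,"z":0,"ax":0,"ay":0,"az":0,"grip":0},{"x":0,"y":0.2,"z":0,"ax":0,"ay":0,"az":0,"grip":0}])

```text
time_s: 7.12
eef_pos: [0.4779, 0.1903, 0.0333]
eef_rot: [0.687, -0.687, -0.17, 0.168]
wrist_force: [-1.2, 0.2, 0.4]
opening: 1.003
```

```bash
python3 -c "
from h import *
log()"
```

```text
t 7.125 q [ 1.480e-01  3.710e-01  1.894e+00  1.000e-03  8.740e-01 -3.360e-01] p [0.4779 0.1903 0.0333] F [-1.22  0.17  0.39] T [-0.001  0.005  0.007] op 1.003
[[ 0.886  0.003 -0.464]
 [ 0.464  0.001  0.886]
 [ 0.003 -1.    -0.001]]
```

Request:
apply_moves(increments=[{"x":0,"y":-4,"z":0,"ax":0,"ay":0,"az":0,"grip":0},{"x":0,"y":-9,"z":0,"ax":0,"ay":0,"az":0,"grip":0},{"x":0,"y":-14,"z":0,"ax":0,"ay":0,"az":0,"grip":0},{"x":0,"y":-17,"z":0,"ax":0,"ay":0,"az":0,"grip":0}])

```text
time_s: 7.62
eef_pos: [0.4782, 0.1903, 0.2063]
eef_rot: [-0.686, 0.687, 0.172, -0.167]
wrist_force: [-0.2, 0.1, -0.1]
opening: 1.001
```

```bash
python3 -c "
from h import *
log()"
```

```text
t 7.625 q [ 0.148  0.093  1.811  0.     1.23  -0.335] p [0.4782 0.1903 0.2063] F [-0.17  0.07 -0.12] T [-0.005  0.037 -0.019] op 1.001
[[ 0.886  0.007 -0.464]
 [ 0.464  0.001  0.886]
 [ 0.007 -1.    -0.002]]
```

Request:
apply_moves(increments=[{"x":0,"y":0,"z":0,"ax":-0.18,"ay":0,"az":0,"grip":0},{"x":0,"y":0,"z":0,"ax":-0.36,"ay":0,"az":0,"grip":0},{"x":0,"y":0,"z":0,"ax":-0.52,"ay":0,"az":0,"grip":0},{"x":0,"y":0,"z":0,"ax":-0.52,"ay":0,"az":0,"grip":0}])

```text
time_s: 8.12
eef_pos: [0.4767, 0.1918, 0.2049]
eef_rot: [-0.487, 0.84, 0.21, -0.119]
wrist_force: [-0.3, 1.4, 0.0]
opening: 1.002
```

Run:
```python
from h import *
log()
im=vision.camera("scene"); cv2.imwrite("pics/s4.png",im[:,:,::-1])
```

```text
t 8.125 q [ 0.438  0.158  1.829 -0.566  1.185  0.178] p [0.4767 0.1918 0.2049] F [-0.28  1.38  0.01] T [0.206 0.105 0.048] op 1.002
[[ 0.884  0.236 -0.404]
 [ 0.468 -0.438  0.767]
 [ 0.004 -0.867 -0.498]]
```

View pics/s4.png

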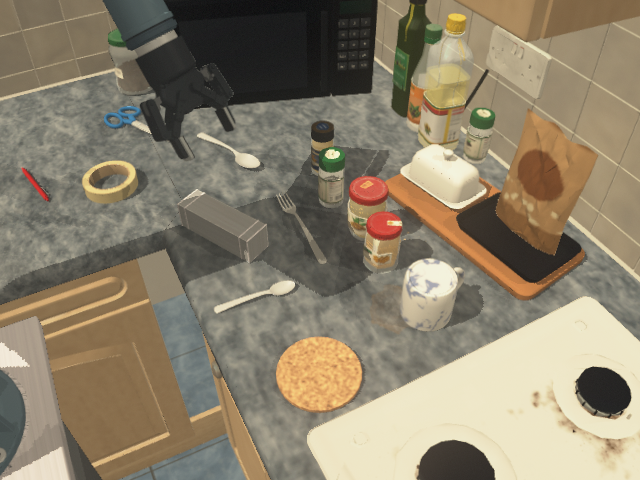

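```bash
cat > fk.py <<'E'
import numpy as np, json
from scipy.spatial.transform import Rotation as Ro
from scipy.optimize import least_squares
D=[json.loads(l) for l in open('fk.jsonl')]
def Rc(q,s4,s6):
    return Ro.from_euler('z',q[0])*Ro.from_euler('y',q[1]+q[2])*Ro.from_euler('z',s4*q[3])*Ro.from_euler('y',q[4])*Ro.from_euler('z',s6*q[5])
best=None
for s4 in(1,-1):
    for s6 in(1,-1):
        Cs=[Rc(d[0],s4,s6).inv()*Ro.from_quat(d[2]) for d in D]
        C=Ro.concatenate(Cs).mean(); e=max((C.inv()*c).magnitude() for c in Cs)
        if best is None or e<best[0]: best=(e,s4,s6,C)
e0,s4,s6,C=best
def fk(q,P):
    a,h,L1,e,L2,lat,Lt,lw=P
    v=Ro.from_euler('y',q[1]).apply([e,0,L1])+np.array([a,lat,h])
    R23=Ro.from_euler('y',q[1]+q[2]); v=v+R23.apply([0,0,L2])
    R4=R23*Ro.from_euler('z',s4*q[3]); v=v+R4.apply([0,lw,0])
    R5=R4*Ro.from_euler('y',q[4]); v=v+R5.apply([0,0,Lt])
    return Ro.from_euler('z',q[0]).apply(v)
res=lambda P:np.r_[np.concatenate([fk(d[0],P)-d[1] for d in D])*1000,(np.array(P)-[0,.2,.4,0,.35,.1,.25,0])*.1]
s=least_squares(res,[0,.2,.4,0,.35,.1,.25,0.]); PP=s.x
def full(q): return fk(q,PP), Rc(q,s4,s6)*C
if __name__=='__main__':
    print('rot err',e0,s4,s6); print(PP.round(4), np.abs(s.fun[:-8]).max())
E
python3 fk.py
```

```text
rot err 3.0595250436490994e-16 1 1
[ 0.0179  0.3474  0.3187 -0.0308  0.5141  0.1169  0.2938  0.0009] 12.44059056831015
```

```bash
wc -l fk.jsonl
python3 - <<'E'
from fk import *
print(len(D))
for a in(1,-1):
  for b in (1,-1):
    print(a,b,[ (Rc(d[0],a,b).inv()*Ro.from_quat(d[2])).as_rotvec().round(3).tolist() for d in D])
print(s.fun.round(1))
E
```

```text
8 fk.jsonl
8
1 1 [[-0.0, 2.221, 2.221], [-0.0, 2.221, 2.221], [0.0, 2.221, 2.221], [-0.0, 2.221, 2.221], [-0.0, 2.221, 2.221], [-0.0, 2.221, 2.221], [-0.0, 2.221, 2.221], [-0.0, 2.221, 2.221]]
1 -1 [[0.417, 1.994, 1.994], [0.633, 1.84, 1.84], [0.64, 1.834, 1.834], [0.64, 1.834, 1.834], [0.64, 1.834, 1.834], [0.64, 1.834, 1.834], [0.64, 1.834, 1.834], [0.365, -2.028, -2.028]]
-1 1 [[0.0, -2.221, -2.221], [0.001, -2.222, -2.221], [0.001, -2.222, -2.22], [0.001, -2.222, -2.22], [0.001, -2.222, -2.22], [0.001, -2.222, -2.22], [0.001, -2.222, -2.221], [0.225, 0.699, 2.628]]
-1 -1 [[0.417, 1.994, 1.994], [0.633, 1.841, 1.839], [0.639, 1.835, 1.834], [0.639, 1.835, 1.834], [0.639, 1.835, 1.834], [0.639, 1.835, 1.834], [0.639, 1.835, 1.834], [0.107, 0.803, 2.963]]
[ -9.8 -12.4   5.7   4.5   0.7  -1.5   0.4   0.1  -0.2   3.6   0.6  -1.4
   0.4   0.1  -0.2   0.3   0.1  -0.1   3.7   0.6  -1.1   2.5   1.1  -1.2
   0.    0.   -0.   -0.    0.    0.    0.    0. ]
```

```bash
python3 - <<'E'
s=open('fk.py').read()
s=s.replace("a,h,L1,e,L2,lat,Lt,lw=P","a,h,L1,e,L2,lat,Lt,lw,fx,wx,ly=P").replace("apply([0,0,L2])","apply([fx,0,L2])").replace("apply([0,lw,0])","apply([wx,lw,0])")
s=s.replace(".25,0])*.1",".25,0,0,0,0])*.03").replace(".25,0.])",".25,0.,0,0,0])").replace("[:-8]","[:-11]").replace("np.array([a,lat,h])","np.array([a,lat,h])*1+0*ly")
open('fk.py','w').write(s)
E
python3 fk.py; python3 -c "
from fk import *
print(s.fun.round(2))"
```

```text
rot err 3.0595250436490994e-16 1 1
[-0.      0.3134  0.4382  0.      0.5145  0.1178  0.2939  0.      0.0855
  0.      0.    ] 5.515005785383664e-06
[-0. -0. -0. -0. -0.  0. -0.  0.  0. -0. -0.  0. -0.  0.  0. -0.  0.  0.
 -0. -0.  0.  0.  0. -0. -0.  0.  0.  0.  0.  0.  0.  0.  0.  0.  0.]
```

```bash
cat > ik.py <<'E'
from fk import *
lo=np.array([-2.99,-.89,.3,-1.14,0,-3.12])+.05; hi=np.array([2.99,2.07,2.58,4.28,2.63,3.12])-.05
def ik(p,R,q0):
    def f(q):
        a,B=full(q); return np.r_[(a-p)*10,(B.inv()*R).as_rotvec()*3]
    r=least_squares(f,np.clip(q0,lo+.01,hi-.01),bounds=(lo,hi)); return r.x,np.abs(r.fun).max()
def toolR(az,pitch):
    # tool y: azimuth az, pitch below horizontal; x horizontal; light end up
    y=np.array([np.cos(az)*np.cos(pitch),np.sin(az)*np.cos(pitch),-np.sin(pitch)])
    x=np.array([np.sin(az),-np.cos(az),0]) 
    return Ro.from_matrix(np.stack([x,y,np.cross(x,y)],1))
E
python3 - <<'E'
from ik import *
q=np.array(D[-1][0]); dh=np.array([.464,-.886,0]);cen=np.array([.4765,.1895,.030])
xt=np.array([.886,.464,0])
mat=np.array([.4975,-.1325,.078])
for al in (15,30,40):
    a=np.radians(al); y=np.cos(a)*np.array([0,0,-1])+np.sin(a)*dh
    R=Ro.from_matrix(np.stack([xt,y,np.cross(xt,y)],1))
    qg,e=ik(cen+.012*dh-.006*y,R,q); print('grasp',al,qg.round(2),e.round(4))
    Rf0=toolR(np.arctan2(.886,-.464),a)
    print((R.inv()*Rf0).as_rotvec().round(2))
    for az in range(-40,150,15):
        Rf=toolR(np.radians(az),a); best=None
        for q0 in ([-.1,.4,1.8,1.2,1.2,.3],[-.1,.4,1.8,1.2,1.2,2],[-.1,.4,1.8,1.2,1.2,-2],[-.1,.4,1.8,3,.6,-1.5],[-.1,.4,1.8,3,.6,1.5]):
            for dz in (0,.13):
              qf,e=ik(mat+[0,0,dz]-.006*Rf.apply([0,1,0]),Rf,q0)
              if dz==0: e1=e;qq=qf
            e=max(e,e1)
            if best is None or e<best[1]-1e-3: best=(qq,e)
        print(al,az,best[0].round(2),best[1].round(4))
E
```

```text
grasp 15 [ 0.27  0.38  1.9  -0.35  0.83  0.02] 0.0
[ 1.57 -0.    0.  ]
15 -40 [-0.24  0.59  2.37  3.63  1.14 -1.66] 0.0
15 -25 [-0.57  0.6   2.46  3.01  1.23 -1.56] 0.1644
15 -10 [-0.91  0.6   2.48  2.39  1.26 -1.53] 0.2323
15 5 [-1.11  0.59  2.41  1.9   1.26 -1.43] 0.0
15 20 [-1.17  0.6   2.27  1.55  1.31 -1.3 ] 0.0
15 35 [-1.16  0.64  2.11  1.29  1.4  -1.18] 0.0
15 50 [-1.1   0.7   1.93  1.09  1.53 -1.11] 0.0
15 65 [-1.03  0.78  1.76  0.94  1.67 -1.07] 0.0
15 80 [-0.95  0.85  1.58  0.8   1.82 -1.07] 0.0
15 95 [-0.85  0.93  1.41  0.66  1.96 -1.1 ] 0.0
15 110 [-0.76  1.    1.26  0.52  2.1  -1.16] 0.0
15 125 [-0.66  1.06  1.13  0.36  2.21 -1.27] 0.0
15 140 [-0.57  1.11  1.03  0.17  2.29 -1.42] 0.0
grasp 30 [ 0.42  0.45  1.88 -0.69  0.9   0.4 ] 0.0
[ 1.57 -0.    0.  ]
30 -40 [-0.29  0.31  2.39  3.74  0.66 -1.85] 0.0664
30 -25 [-0.55  0.27  2.48  2.98  0.66 -1.5 ] 0.0
30 -10 [-0.82  0.26  2.49  2.28  0.76 -1.23] 0.0
30 5 [-1.    0.3   2.43  1.78  0.9  -1.09] 0.0
30 20 [-1.08  0.36  2.3   1.43  1.05 -1.01] 0.0
30 35 [-1.08  0.44  2.15  1.18  1.19 -0.97] 0.0
30 50 [-1.04  0.52  1.99  0.99
[... 308 characters left out ...]

grasp 40 [ 0.5   0.53  1.86 -0.88  0.99  0.61] 0.0
[ 1.57 -0.    0.  ]
40 -40 [-0.33  0.18  2.36  4.02  0.37 -2.17] 0.0
40 -25 [-0.54  0.13  2.43  2.88  0.3  -1.38] 0.0
40 -10 [-0.75  0.12  2.45  1.99  0.48 -0.86] 0.0
40 5 [-0.91  0.16  2.39  1.55  0.7  -0.76] 0.0
40 20 [-0.98  0.24  2.29  1.28  0.89 -0.76] 0.0
40 35 [-1.    0.32  2.15  1.07  1.06 -0.79] 0.0
40 50 [-0.98  0.42  2.01  0.9   1.22 -0.83] 0.0
40 65 [-0.93  0.5   1.86  0.76  1.37 -0.89] 0.0
40 80 [-0.87  0.59  1.71  0.63  1.51 -0.96] 0.0
40 95 [-0.8   0.67  1.58  0.51  1.63 -1.05] 0.0
40 110 [-0.72  0.73  1.46  0.38  1.75 -1.16] 0.0
40 125 [-0.64  0.79  1.36  0.25  1.83 -1.29] 0.0
40 140 [-0.56  0.83  1.28  0.11  1.89 -1.44] 0.0
```

Run:
```python
from h import *
im=vision.camera("wrist"); cv2.imwrite("pics/w5.png",im[:,:,::-1]); P=vision.camera_params("wrist")
for c in ["wrist","top","scene"]:
    if c!="wrist": vision.camera(c)
    P=vision.camera_params(c)
    print(c,[(round(a['p'],2),toz(P,a['xy'],.025).round(4)) for a in pinpoint(c,"tin_end_a")[:2]])
dh=np.array([.464,-.886,0]);xt=np.array([.886,.464,0]);a=np.radians(30)
y=np.cos(a)*np.array([0,0,-1])+np.sin(a)*dh
R=Ro.from_matrix(np.stack([xt,y,np.cross(xt,y)],1))
g=np.array([.4765,.1895,.028])+.012*dh-.006*y
move_to(g-.09*y,R); move_to(g,R)
```

```text
wrist [(0.81, array([0.5163, 0.1163, 0.025 ]))]
top [(0.94, array([0.5185, 0.121 , 0.025 ])), (0.6, array([0.4408, 0.2609, 0.025 ]))]
scene [(0.96, array([0.5125, 0.1248, 0.025 ])), (0.74, array([0.4366, 0.2604, 0.025 ]))]
shift cm [-0.29  6.45  7.97] turn [-0.003 -0.005  0.006]
shift cm [-0.35 15.45  7.95] turn [-0.003 -0.005  0.006]
```

View pics/w5.png

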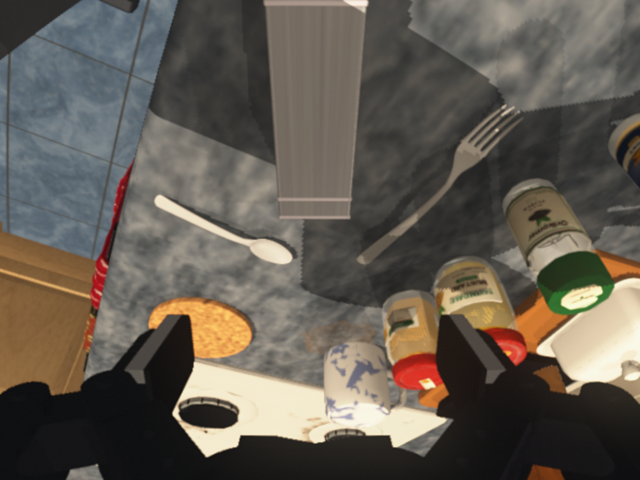

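The tin lies as it was left, centred between the fingers (columns 278-350 at row 210), and the spoon, fork and mat are clear. Going in with the tilted grasp.

Request:
apply_moves(increments=[{"x":-0.2,"y":2,"z":4,"ax":0,"ay":0,"az":0,"grip":0},{"x":-0.2,"y":5,"z":8,"ax":0,"ay":0,"az":0,"grip":0},{"x":-0.2,"y":9,"z":8,"ax":0,"ay":0,"az":0,"grip":0},{"x":-0.2,"y":12,"z":8,"ax":0,"ay":0,"az":0,"grip":0},{"x":-0.2,"y":14,"z":8,"ax":0,"ay":0,"az":0,"grip":0},{"x":-0.2,"y":15,"z":8,"ax":0,"ay":0,"az":0,"grip":0},{"x":-0.2,"y":15.4,"z":8,"ax":0,"ay":0,"az":0,"grip":0},{"x":-0.2,"y":15.4,"z":8,"ax":0,"ay":0,"az":0,"grip":0}])

```text
time_s: 9.48
eef_pos: [0.4821, 0.1831, 0.0339]
eef_rot: [-0.488, 0.84, 0.208, -0.116]
wrist_force: [-0.3, -0.5, 0.6]
opening: 0.998
```

Run:
```python
from h import *
log()
im=vision.camera("wrist"); cv2.imwrite("pics/w6.png",im[:,:,::-1])
im=vision.camera("scene"); cv2.imwrite("pics/s6.png",im[0:300,60:360,::-1].repeat(2,0).repeat(2,1))
```

```text
t 9.475 q [ 0.417  0.454  1.884 -0.693  0.889  0.409] p [0.4821 0.1831 0.0339] F [-0.26 -0.46  0.59] T [ 0.222  0.138 -0.002] op 0.998
[[ 0.886  0.237 -0.397]
 [ 0.463 -0.438  0.771]
 [ 0.009 -0.867 -0.498]]
```

View pics/s6.png

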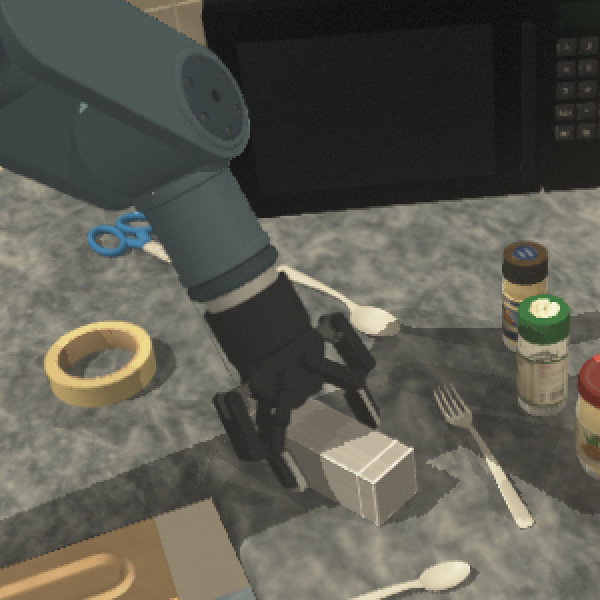

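The fingers straddle the tin with no contact force. Closing, then a short lift.

Request:
apply_moves(increments=[{"x":0,"y":0,"z":0,"ax":0,"ay":0,"az":0,"grip":0.3},{"x":0,"y":0,"z":0,"ax":0,"ay":0,"az":0,"grip":0.7},{"x":0,"y":0,"z":0,"ax":0,"ay":0,"az":0,"grip":1},{"x":0,"y":0,"z":0,"ax":0,"ay":0,"az":0,"grip":1},{"x":0,"y":0,"z":0,"ax":0,"ay":0,"az":0,"grip":1},{"x":0,"y":0,"z":0,"ax":0,"ay":0,"az":0,"grip":1}])

```text
time_s: 10.32
eef_pos: [0.4824, 0.1838, 0.0348]
eef_rot: [-0.488, 0.84, 0.209, -0.115]
wrist_force: [-2.7, 3.0, 5.6]
opening: 0.577
```

Run:
```python
from h import *
log()
p,R,o=tool()
move_to(p+[0,0,.19],R)
```

```text
t 10.325 q [ 0.418  0.452  1.883 -0.693  0.89   0.409] p [0.4824 0.1838 0.0348] F [-2.72  3.02  5.63] T [ 0.1    0.367 -0.08 ] op 0.577
[[ 0.886  0.239 -0.397]
 [ 0.463 -0.437  0.771]
 [ 0.01  -0.867 -0.498]]
shift cm [  0.19 -16.48  -9.46] turn [0. 0. 0.]
```

Request:
apply_moves(increments=[{"x":0,"y":-1,"z":-0.6,"ax":0,"ay":0,"az":0,"grip":1},{"x":0,"y":-3,"z":-1.7,"ax":0,"ay":0,"az":0,"grip":1},{"x":0.1,"y":-6,"z":-3.4,"ax":0,"ay":0,"az":0,"grip":1},{"x":0.1,"y":-9,"z":-5.2,"ax":0,"ay":0,"az":0,"grip":1},{"x":0.2,"y":-12,"z":-6.9,"ax":0,"ay":0,"az":0,"grip":1},{"x":0.2,"y":-15,"z":-8.6,"ax":0,"ay":0,"az":0,"grip":1},{"x":0.2,"y":-16.5,"z":-9.5,"ax":0,"ay":0,"az":0,"grip":1},{"x":0.2,"y":-16.5,"z":-9.5,"ax":0,"ay":0,"az":0,"grip":1}])

```text
time_s: 11.32
eef_pos: [0.4829, 0.1838, 0.226]
eef_rot: [-0.488, 0.84, 0.209, -0.114]
wrist_force: [0.9, -1.0, -3.4]
opening: 0.577
```

Run:
```python
from h import *
from ik import *
log()
p,R,o=tool(); print('tool-frame T',R.inv().apply(o['torque']).round(3))
# path: rotate about tool x stepwise at fixed position
q=o['q']
for k in range(0,9):
    q1,e=ik(p,R*Ro.from_rotvec([k*np.pi/16,0,0]),q); print(k,q1.round(2),round(e,4),np.abs(q1-q).max().round(2)); q=q1
R2=R*Ro.from_rotvec([np.pi/2,0,0]); 
az0=np.arctan2(*R2.as_matrix()[[1,0],1])
print('az',np.degrees(az0))
for k in range(1,9):
    f=k/8; az=az0+(np.radians(60)-az0)*f; pp=p+(np.array([.4975,-.1325,.23])-p)*f
    q1,e=ik(pp,toolR(az,np.radians(30)),q); print(k,q1.round(2),round(e,4),np.abs(q1-q).max().round(2)); q=q1
```

```text
t 11.325 q [ 0.418  0.127  1.817 -0.56   1.207  0.146] p [0.4829 0.1838 0.226 ] F [ 0.85 -1.   -3.44] T [0.505 0.304 0.034] op 0.577
[[ 0.886  0.24  -0.396]
 [ 0.463 -0.436  0.771]
 [ 0.012 -0.867 -0.498]]
tool-frame T [ 0.589 -0.041  0.017]
0 [ 0.42  0.13  1.82 -0.56  1.21  0.15] 0.0 0.0
1 [ 0.31  0.08  1.81 -0.34  1.2  -0.05] 0.0 0.22
2 [ 0.2   0.07  1.8  -0.13  1.23 -0.24] 0.0 0.21
3 [ 0.09  0.08  1.79  0.07  1.29 -0.41] 0.0 0.2
4 [-0.01  0.12  1.77  0.24  1.38 -0.55] 0.0 0.17
5 [-0.1   0.18  1.74  0.39  1.49 -0.67] 0.0 0.15
6 [-0.17  0.26  1.71  0.51  1.6  -0.75] 0.0 0.12
7 [-0.23  0.35  1.69  0.62  1.71 -0.82] 0.0 0.11
8 [-0.27  0.45  1.66  0.72  1.82 -0.87] 0.0 0.11
az 117.19353041842355
1 [-0.37  0.41  1.71  0.73  1.8  -0.85] 0.0 0.1
2 [-0.47  0.37  1.76  0.75  1.77 -0.85] 0.0 0.1
3 [-0.57  0.35  1.8   0.76  1.75 -0.84] 0.0 0.1
4 [-0.66  0.32  1.83  0.78  1.73 -0.82] 0.0 0.1
5 [-0.75  0.3   1.85  0.8   1.71 -0.81] 0.0 0.09
6 [-0.84  0.29  1.87  0.83  1.68 -0.79] 0.0 0.09
7 [-0.92  0.28  1.88  0.85  1.65 -0.76] 0.0 0.08
8 [-0.99  0.27  1.89  0.88  1.62 -0.74] 0.0 0.07
```

Request:
apply_moves(increments=[{"x":0,"y":0,"z":0,"ax":0.16,"ay":0,"az":0,"grip":1},{"x":0,"y":0,"z":0,"ax":0.32,"ay":0,"az":0,"grip":1},{"x":0,"y":0,"z":0,"ax":0.48,"ay":0,"az":0,"grip":1},{"x":0,"y":0,"z":0,"ax":0.64,"ay":0,"az":0,"grip":1},{"x":0,"y":0,"z":0,"ax":0.8,"ay":0,"az":0,"grip":1},{"x":0,"y":0,"z":0,"ax":0.96,"ay":0,"az":0,"grip":1},{"x":0,"y":0,"z":0,"ax":1.12,"ay":0,"az":0,"grip":1},{"x":0,"y":0,"z":0,"ax":1.28,"ay":0,"az":0,"grip":1},{"x":0,"y":0,"z":0,"ax":1.44,"ay":0,"az":0,"grip":1},{"x":0,"y":0,"z":0,"ax":1.57,"ay":0,"az":0,"grip":1},{"x":0,"y":0,"z":0,"ax":1.57,"ay":0,"az":0,"grip":1},{"x":0,"y":0,"z":0,"ax":1.57,"ay":0,"az":0,"grip":1}])

```text
time_s: 12.82
eef_pos: [0.4826, 0.1839, 0.2252]
eef_rot: [0.938, -0.25, -0.067, 0.229]
wrist_force: [-0.1, -0.2, -3.5]
opening: 0.579
```

Run:
```python
from h import *
from ik import toolR
log()
im=vision.camera("scene"); cv2.imwrite("pics/s7.png",im[:,:,::-1])
p,R,o=tool()
az0=np.arctan2(*R.as_matrix()[[1,0],1]); print(np.degrees(az0))
for f in [1/8*i for i in range(1,9)]:
    move_to(p+(np.array([.4975,-.1325,.23])-p)*f,toolR(az0+(np.radians(60)-az0)*f,np.radians(30)))
```

```text
t 12.825 q [-0.268  0.449  1.658  0.718  1.822 -0.871] p [0.4826 0.1839 0.2252] F [-0.12 -0.21 -3.48] T [-0.835 -0.416 -0.026] op 0.579
[[ 0.886 -0.396 -0.24 ]
 [ 0.463  0.77   0.439]
 [ 0.011 -0.5    0.866]]
117.22423961687493
shift cm [-1.67 -3.14 -1.74] turn [ 0.     0.077 -0.108]
shift cm [-3.34 -6.29 -3.47] turn [-0.001  0.139 -0.216]
shift cm [-5.01 -9.43 -5.21] turn [-0.001  0.201 -0.324]
shift cm [ -6.69 -12.57  -6.95] turn [-0.002  0.264 -0.432]
shift cm [ -8.36 -15.72  -8.69] turn [-0.003  0.326 -0.541]
shift cm [-10.03 -18.86 -10.42] turn [-0.004  0.388 -0.649]
shift cm [-11.7  -22.01 -12.16] turn [-0.004  0.451 -0.757]
shift cm [-13.37 -25.15 -13.9 ] turn [-0.005  0.513 -0.865]
```

View pics/s7.png

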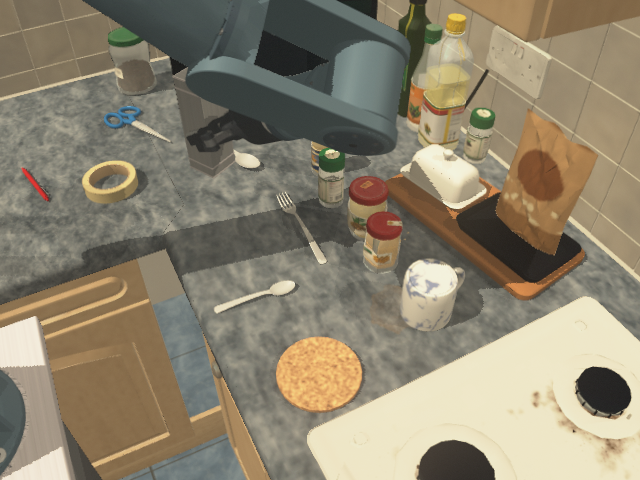

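Request:
apply_moves(increments=[{"x":-1.7,"y":-3.1,"z":-1.7,"ax":0,"ay":0.06,"az":-0.11,"grip":1},{"x":-3.4,"y":-6.3,"z":-3.5,"ax":0,"ay":0.13,"az":-0.22,"grip":1},{"x":-5,"y":-9.4,"z":-5.2,"ax":0,"ay":0.2,"az":-0.32,"grip":1},{"x":-6.7,"y":-12.6,"z":-7,"ax":0,"ay":0.26,"az":-0.43,"grip":1},{"x":-8.4,"y":-15.7,"z":-8.7,"ax":0,"ay":0.33,"az":-0.54,"grip":1},{"x":-10,"y":-18.9,"z":-10.4,"ax":0,"ay":0.39,"az":-0.65,"grip":1},{"x":-11.7,"y":-22,"z":-12.2,"ax":0,"ay":0.45,"az":-0.76,"grip":1},{"x":-13.4,"y":-25.2,"z":-13.9,"ax":0,"ay":0.513,"az":-0.865,"grip":1},{"x":-13.4,"y":-25.2,"z":-13.9,"ax":0,"ay":0.513,"az":-0.865,"grip":1},{"x":-13.4,"y":-25.2,"z":-13.9,"ax":0,"ay":0.513,"az":-0.865,"grip":1},{"x":-13.4,"y":-25.2,"z":-13.9,"ax":0,"ay":0.513,"az":-0.865,"grip":1}])

```text
time_s: 14.25
eef_pos: [0.4975, -0.1318, 0.2304]
eef_rot: [0.934, -0.248, 0.067, -0.249]
wrist_force: [-0.9, -0.1, -4.0]
opening: 0.575
```

Run:
```python
from h import *
from ik import toolR
log()
for c in ("scene","top"):
    im=vision.camera(c); cv2.imwrite(f"pics/{c}8.png",im[:,:,::-1])
R1=toolR(np.radians(60),np.radians(30))
move_to([.4926,-.141,.11],R1)
```

```text
t 14.25 q [-0.993  0.277  1.887  0.884  1.621 -0.737] p [ 0.4975 -0.1318  0.2304] F [-0.95 -0.14 -4.  ] T [-0.862  0.476 -0.005] op 0.575
[[ 0.867  0.431  0.249]
 [-0.498  0.753  0.43 ]
 [-0.002 -0.497  0.868]]
shift cm [  0.05   5.07 -10.95] turn [-0.004 -0.001 -0.003]
```

View pics/scene8.png

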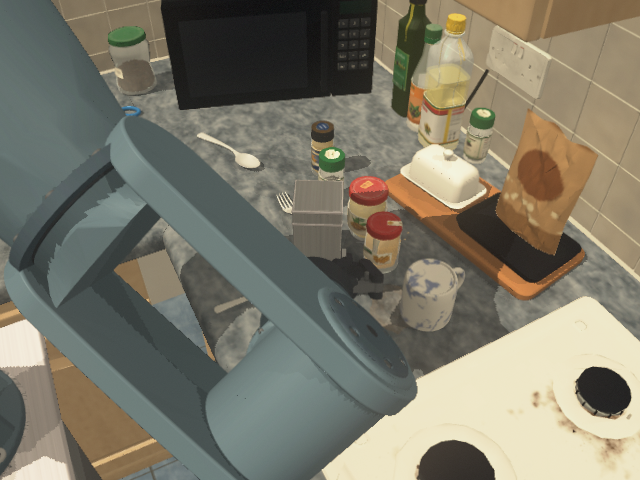

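View pics/top8.png

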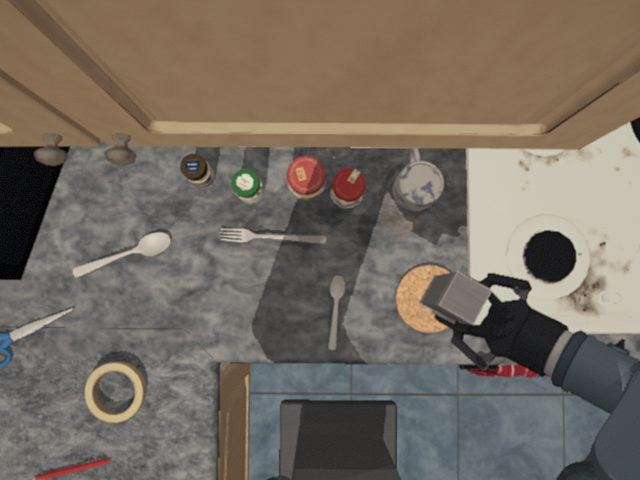

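```bash
cat >> h.py <<'E'
def overlay(name,cen,ax,xh,fn,crop):
    im=vision.camera(name)[:,:,::-1].copy(); P=vision.camera_params(name)
    up=np.array(ax,float); x=np.array(xh,float); x-=up*(x@up); x/=np.linalg.norm(x); yv=np.cross(up,x)
    C=[cen+up*.08*a+x*.025*b+yv*.025*c for a in(-1,1) for b in(-1,1) for c in(-1,1)]
    u=proj(P,C)
    x0,x1,y0,y1=crop; s=4 if x1-x0<=200 else 2
    im=cv2.resize(im[y0:y1,x0:x1],None,fx=s,fy=s,interpolation=cv2.INTER_CUBIC)
    for i in range(8):
        for j in (1,2,4):
            if not i&j: cv2.line(im,*[tuple(int(v) for v in (u[k]-[x0,y0])*s+s/2) for k in (i,i|j)],(0,255,255) if j!=4 else (0,255,0),1)
    cv2.imwrite(fn,im)
E
python3 - <<'E'
from h import *
p,R,o=tool(); az=np.radians(60); f=np.array([np.cos(az),np.sin(az),0])
c=p+.0098*f+[0,0,.0084]
overlay("top",c,[0,0,1],f,"pics/o8.png",(380,530,220,370))
overlay("scene",c,[0,0,1],f,"pics/o8s.png",(230,430,140,290))
E
```

```text
(no output)
```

View pics/o8.png

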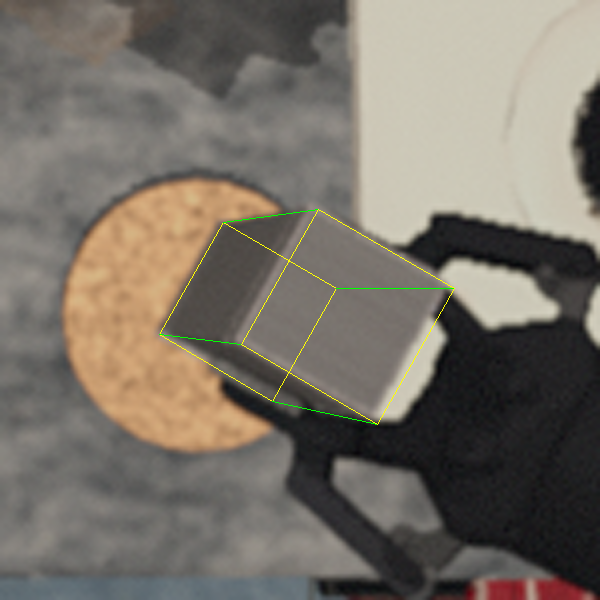

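View pics/o8s.png

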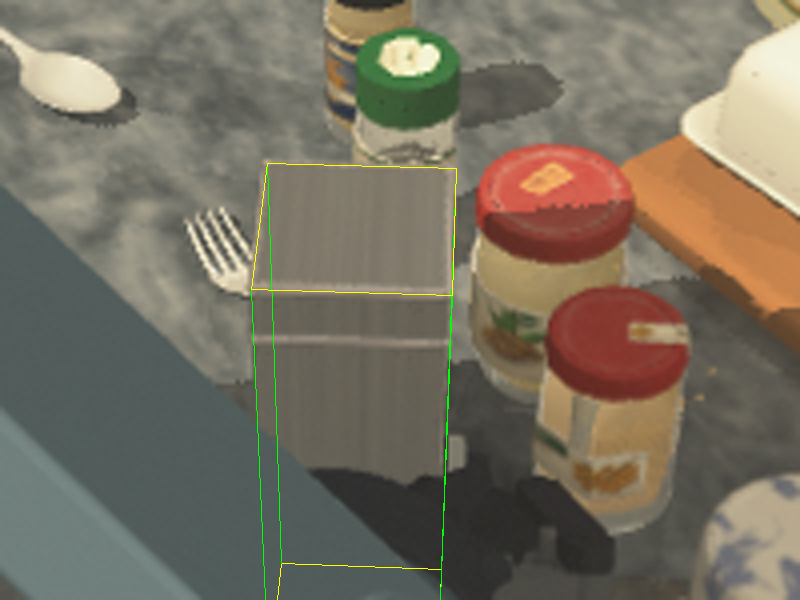

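Both overlays match the predicted upright tin to within a few pixels (top face about (430-493, 272-326) in the top view). I lower it towards the mat.

Request:
apply_moves(increments=[{"x":0,"y":0.9,"z":-2,"ax":0,"ay":0,"az":0,"grip":1},{"x":0,"y":1.9,"z":-4,"ax":0,"ay":0,"az":0,"grip":1},{"x":0,"y":2.8,"z":-6,"ax":0,"ay":0,"az":0,"grip":1},{"x":0,"y":3.8,"z":-8,"ax":-0.003,"ay":0,"az":-0.002,"grip":1},{"x":0,"y":4.7,"z":-10,"ax":-0.003,"ay":0,"az":-0.002,"grip":1},{"x":0,"y":5.4,"z":-11.4,"ax":-0.003,"ay":0,"az":-0.002,"grip":1},{"x":0,"y":5.9,"z":-12.4,"ax":-0.003,"ay":0,"az":-0.002,"grip":1},{"x":0,"y":6.2,"z":-12.9,"ax":-0.003,"ay":0,"az":-0.002,"grip":1},{"x":0,"y":6.2,"z":-12.9,"ax":-0.003,"ay":0,"az":-0.002,"grip":1},{"x":0,"y":6.2,"z":-12.9,"ax":-0.003,"ay":0,"az":-0.002,"grip":1}])

```text
time_s: 15.7
eef_pos: [0.4924, -0.1411, 0.0878]
eef_rot: [0.933, -0.249, 0.067, -0.25]
wrist_force: [0.4, 0.5, -3.9]
opening: 0.575
```

Run:
```python
from h import *
log()
p,R,o=tool(); az=np.radians(60); f=np.array([np.cos(az),np.sin(az),0])
c=p+.0098*f+[0,0,.0084]; print(c)
overlay("top",c,[0,0,1],f,"pics/o9.png",(380,530,220,370))
overlay("scene",c,[0,0,1],f,"pics/o9s.png",(230,430,240,390))
for i in range(3):
    vision.camera("top"); print(ctrl.get_obs()['wrist_force'].round(2))
```

```text
t 15.7 q [-1.012  0.565  1.877  0.88   1.45  -0.961] p [ 0.4924 -0.1411  0.0878] F [ 0.42  0.47 -3.88] T [-0.861  0.433 -0.038] op 0.575
[[ 0.866  0.433  0.25 ]
 [-0.5    0.751  0.432]
 [-0.001 -0.499  0.867]]
[ 0.49727943 -0.13263186  0.09624579]
[ 0.31 -0.04 -3.38]
[ 0.14  0.7  -3.8 ]
[-0.7   0.08 -4.57]
```

View pics/o9.png

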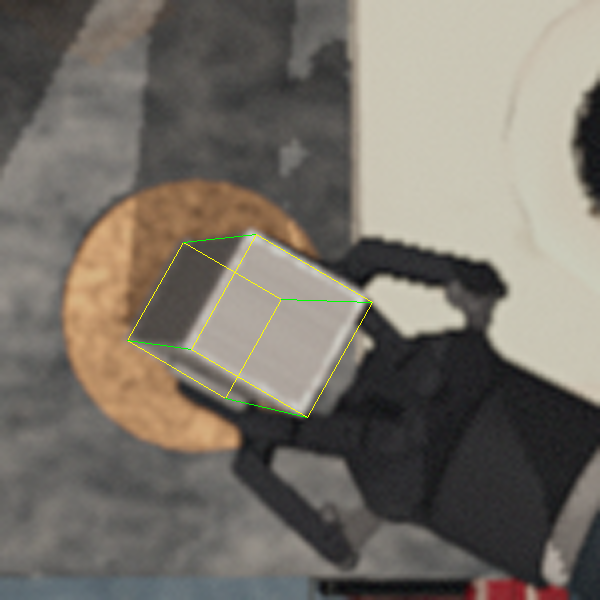

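View pics/o9s.png

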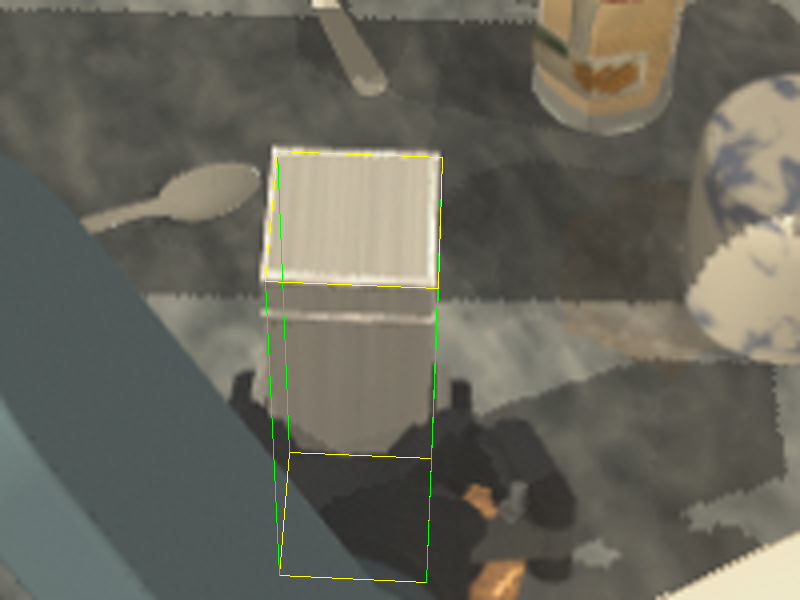

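Request:
apply_moves(increments=[{"x":0,"y":0.1,"z":-0.17,"ax":0,"ay":0,"az":0,"grip":1},{"x":0,"y":0.2,"z":-0.35,"ax":0,"ay":0,"az":0,"grip":1},{"x":0,"y":0.3,"z":-0.52,"ax":0,"ay":0,"az":0,"grip":1},{"x":0,"y":0.3,"z":-0.52,"ax":0,"ay":0,"az":0,"grip":1},{"x":0,"y":0.3,"z":-0.52,"ax":0,"ay":0,"az":0,"grip":1}])

```text
time_s: 16.58
eef_pos: [0.4922, -0.141, 0.0816]
eef_rot: [0.933, -0.249, 0.067, -0.25]
wrist_force: [0.2, -0.4, -4.4]
opening: 0.578
```

Request:
apply_moves(increments=[{"x":0,"y":0.05,"z":-0.09,"ax":0,"ay":0,"az":0,"grip":1},{"x":0,"y":0.05,"z":-0.09,"ax":0,"ay":0,"az":0,"grip":1},{"x":0,"y":0.05,"z":-0.09,"ax":0,"ay":0,"az":0,"grip":1}])

```text
time_s: 16.95
eef_pos: [0.4922, -0.141, 0.0806]
eef_rot: [0.933, -0.249, 0.067, -0.25]
wrist_force: [0.3, -0.8, -3.1]
opening: 0.576
```

Request:
apply_moves(increments=[{"x":0,"y":0.05,"z":-0.09,"ax":0,"ay":0,"az":0,"grip":1},{"x":0,"y":0.05,"z":-0.09,"ax":0,"ay":0,"az":0,"grip":1},{"x":0,"y":0.05,"z":-0.09,"ax":0,"ay":0,"az":0,"grip":1}])

```text
time_s: 17.32
eef_pos: [0.4923, -0.1411, 0.0801]
eef_rot: [0.933, -0.249, 0.067, -0.25]
wrist_force: [-3.3, -1.1, 3.1]
opening: 0.579
```

Contact: the vertical force went from -4 to +3 N. Releasing.

Request:
apply_moves(increments=[{"x":0,"y":0,"z":0,"ax":0,"ay":0,"az":0,"grip":0.3},{"x":0,"y":0,"z":0,"ax":0,"ay":0,"az":0,"grip":0.15},{"x":0,"y":0,"z":0,"ax":0,"ay":0,"az":0,"grip":0},{"x":0,"y":0,"z":0,"ax":0,"ay":0,"az":0,"grip":0},{"x":0,"y":0,"z":0,"ax":0,"ay":0,"az":0,"grip":0},{"x":0,"y":0,"z":0,"ax":0,"ay":0,"az":0,"grip":0}])

```text
time_s: 18.08
eef_pos: [0.4923, -0.1411, 0.08]
eef_rot: [0.933, -0.249, 0.067, -0.25]
wrist_force: [0.5, 0.7, -0.2]
opening: 1.001
```

Run:
```python
from h import *
log()
az=np.radians(60); f=np.array([np.cos(az),np.sin(az),0])
c=np.array([.4972,-.1326,.088])
overlay("top",c,[0,0,1],f,"pics/o10.png",(380,530,220,370))
```

```text
t 18.075 q [-1.012  0.583  1.874  0.881  1.442 -0.972] p [ 0.4923 -0.1411  0.08  ] F [ 0.49  0.74 -0.23] T [-0.356  0.245  0.039] op 1.001
[[ 0.866  0.433  0.25 ]
 [-0.5    0.751  0.431]
 [-0.001 -0.498  0.867]]
```

View pics/o10.png

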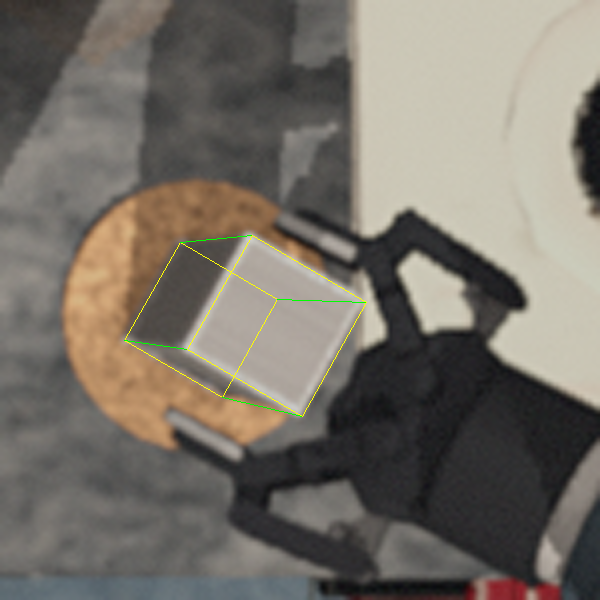

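The tin stands free with clear gaps on both sides. Backing straight out along the tool axis.

Request:
apply_moves(increments=[{"x":0,"y":-0.7,"z":0,"ax":0,"ay":0,"az":0,"grip":0},{"x":0,"y":-2,"z":0,"ax":0,"ay":0,"az":0,"grip":0},{"x":0,"y":-4,"z":0,"ax":0,"ay":0,"az":0,"grip":0},{"x":0,"y":-7,"z":0,"ax":0,"ay":0,"az":0,"grip":0},{"x":0,"y":-10,"z":0,"ax":0,"ay":0,"az":0,"grip":0},{"x":0,"y":-12,"z":0,"ax":0,"ay":0,"az":0,"grip":0},{"x":0,"y":-12,"z":0,"ax":0,"ay":0,"az":0,"grip":0},{"x":0,"y":-12,"z":0,"ax":0,"ay":0,"az":0,"grip":0}])

```text
time_s: 19.12
eef_pos: [0.4402, -0.2306, 0.1395]
eef_rot: [0.933, -0.249, 0.067, -0.25]
wrist_force: [-0.4, 0.9, 0.4]
opening: 1.001
```

Run:
```python
from h import *
log()
az=np.radians(60); f=np.array([np.cos(az),np.sin(az),0])
c=np.array([.4972,-.1326,.088])
overlay("top",c,[0,0,1],f,"pics/o11.png",(380,530,220,370))
overlay("scene",c,[0,0,1],f,"pics/o11s.png",(230,430,240,390))
im=vision.camera("top"); cv2.imwrite("pics/t11.png",im[:,:,::-1])
```

```text
t 19.125 q [-1.181  0.51   1.8    0.758  1.627 -0.943] p [ 0.4402 -0.2306  0.1395] F [-0.36  0.93  0.41] T [-0.328  0.25   0.012] op 1.001
[[ 0.866  0.433  0.25 ]
 [-0.5    0.752  0.43 ]
 [-0.002 -0.498  0.867]]
```

View pics/o11.png

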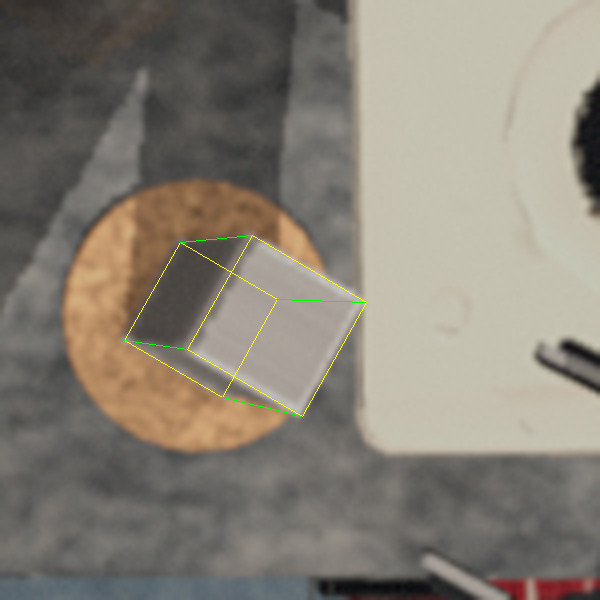

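View pics/o11s.png

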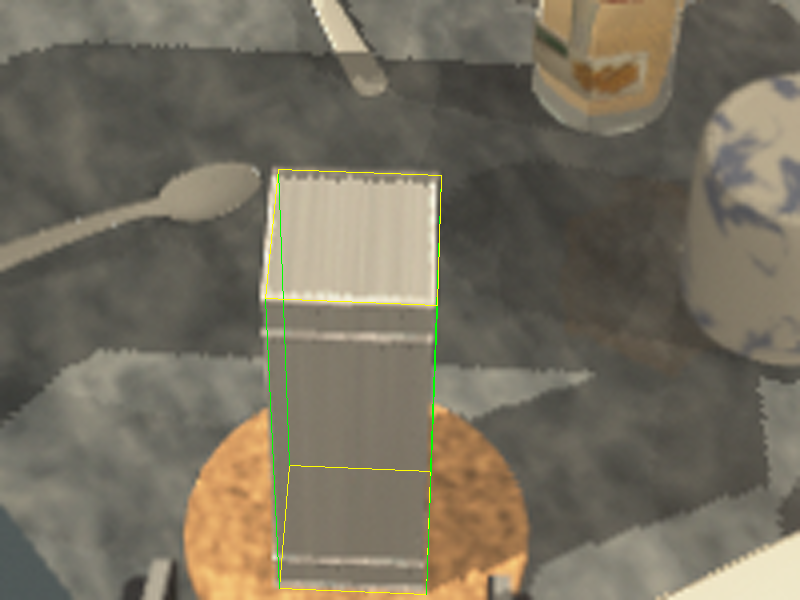

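View pics/t11.png

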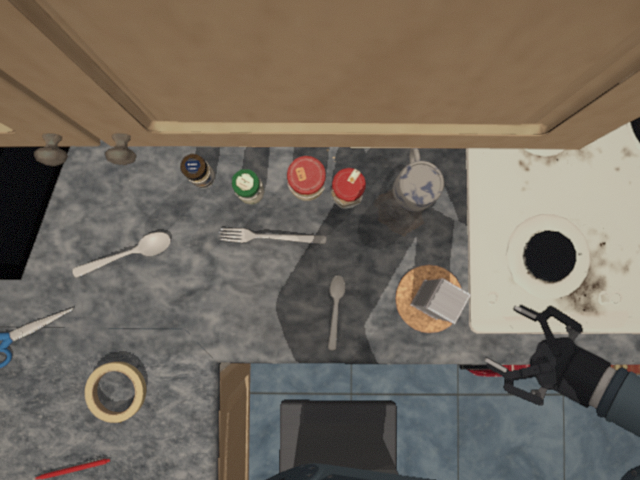

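The tin stands upright in the middle of the mat, matching the model within about 1 mm in both cameras. The gripper is clear and the other things are where they were. Handing in.

```bash
python3 -c "
from bench import ticket
print(ticket.hand_in())"
```

```text
the job is handed in; nothing more can be done
None
```

The tin is standing upright in the middle of the cork mat with its heavy end down, let go, and the job is handed in at about 19 s of the 61 s. The hand-in gives no verdict.

- **Finding the heavy end:** I lifted the tin level by its middle. The wrist moment was about +0.11 N m with a load of about 3.8 N. That puts the balance point about 29 mm off the middle, towards the far-right end. The tin did not visibly tilt, so this rests on the moment reading alone.
- **Standing it up:** I laid the tin flat, opened the fingers fully and re-gripped it with the tool tilted. I turned it 90° in the air, heavy end down, and carried it over the mat. I lowered it in 1 mm steps until the vertical force changed from -4 to +3 N, then released and backed out.
- **Last checks:** In both the top and scene cameras the tin matches an upright model at (0.497, -0.133, 0.088) to about 1–2 mm. The mat's centre is at about (0.4975, -0.1325), where the two cameras agreed to within 3 mm. By eye, the spoon, fork, jars, pots and mug are where they were, and the gripper is clear with almost no wrist force.
- **What went wrong:** The first move call was refused because some fields were missing; nothing moved. The network's estimate of the mat's centre was about 8 mm from the shape fit, so I used the shape fit.

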